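# Load an instrument cassette into a soaking bath with a sprung lift

## Robot

A 6-joint arm with a two-finger parallel gripper is mounted at the origin on a cart in front of the work surface, level with it; the furniture and walls round the work are solid. World frame = base frame: x ahead of the robot, y to its left, z up, the work surface at z = 0. Lengths are in mm, angles in degrees, forces in N, time in s.
With the tool pointing down it reaches from about 350 to 875 mm from the base axis. Payload 4.2 kg.
Tool frame: the origin (TCP) lies midway between the tips of the shut fingers; the grasp point (between the pads) lies 19 mm behind it; x points along the fingers, y is the direction in which the jaws open and shut, and the axes are right-handed (so a half turn about x gives the same grasp; the last joint's range is limited). The gripper opens to 85 mm and grips with 20 to 120 N. Pads are 22 mm wide; open, the fingers measure 114 mm over their backs; the gripper's body (76 mm by 85 mm) begins 54 mm behind the grasp point. The pads swing forward as they close: fully open they stand 13 mm farther back than shut.
Start: joints at [78.816, 22.042, 0.453, 0, -68.411, -14.817], TCP at [273.956, 561.736, 231.312] pointing down, gripper open.
Joint ranges: [-179.83, 179.83], [-69.29, 118.12], [-61.27, 80.66], [-181.25, 117.63], [-171.15, -9.14], [-177.46, 177.46]. Speed limits (degrees/s): [159.86, 159.86, 180, 180, 180, 180].

## Interface

Orientations are given as a 3x3 rotation matrix whose columns are the frame's x, y, z axes.
In Python, from rig import readout, cams, ticket gives the robot as it stands.
- The arm moves only by the shell command python3 -m handwheel 'ROWS'. ROWS is JSON, a list of rows, each a list of 7 numbers: the turn, a rotation vector about the tool's x, y, z in degrees, then the shift along the tool's x, y, z in mm, then the finger opening in mm, from 0 to 85.4. A call has 1 to 20 rows; each row shifts and turns the commanded pose from where the row before left it, along the tool's axes as they then stand; what a row does not reach is not made up. A row lasts 1/8 s, in which the tool goes at most 62.5 mm and 10.7 degrees, less where a joint would pass 70% of its speed; a pose out of reach is approached as far as the arm can. A call is refused whole if a number of a shift passes 62.5 or a number of a turn 10.7, either way. A call with a gripper value outside its range is refused whole. The fingers move at their own pace and stop on an object; the grip force is fixed at half the most. Time passes only in rows, so rows that do not move let the fingers close. It gives the time, the measured TCP pose, the force and the opening at its end, in the units of the state.
- readout.get_state(): the state, without advancing time (a new reading comes with each control period).
- cams.get_image(name): name is "side" or "top"; returns a dict with "img" (400x640x3 uint8, red, green, blue), "range_z" (400x640 float32, mm along the optical axis (not along the pixel's ray), 0 where there is no reading), "fx", "fy", "cx", "cy" (pixels), "k1" (the pictures are not rectified: a ray, as slopes to the right and down, at radius r is drawn at 1 + k1 r^2 times it, then the intrinsics apply), "rvec" (rotation vector, rad) and "tvec" (3), from world to camera coordinates, as OpenCV has them. Camera axes: x right, y down, z forward; pixel columns grow to the right and rows downward; lengths in mm; the calibration is good to about 2 mm. A picture is of the moment at which its call begins.
- ticket.job_done(): hands the job in, once; it reports no verdict.
The state is a dict: "time": time; "joint_positions": joint angles; "qd": joint speeds; "effort": joint torques, N m; "position": TCP position; "eef_rot": TCP orientation; "force": force on the tool from outside, world axes, zero at the start; "torque": the same for the moment, N m; "gripper_width": finger opening in mm.
Only numpy, scipy, OpenCV 4.12 (cv2) and the standard library are available. Lean on these libraries where they do the work, as an engineer would, in place of code of your own. Each camera call takes 0.05 s, during which the arm holds its last target.

## Task

The instrument cassette with the green ends is due for soaking: take it out of the drying rack, lay it down flat, and set it broad face down between the corner lugs of the raised lift in the empty soaking bath. Press it down and hold it there until the spring catch slides over the lift and keeps it down, and only then close the blue-framed lid fully. Leave the orange-ended cassette standing in the rack.

Things in the scene. Friction and masses are not known exactly. Their poses are not given: they have to be found in the camera images.
- cassette_center (a point): Centre of the green-ended cassette: slotted aluminium case, green end caps, outside a plain block, 0.2 kg. Axes: x along its 150 mm length, y through its 26 mm thickness, z along its 58 mm width. It starts on a long edge in the rack, z up, top 63 mm above the worktop. Stable on edge on the worktop; tips over flat if its top is pushed. Flat, its y is vertical, either face up.
- spare_center (a point): Centre of the second cassette, the same but with orange end caps; it stands in the rack's other slot and stays there. Which slot holds which varies.
- rack_base (a point): Middle of the floor plate (172 x 106 mm) of the fixed steel rack, 5 mm above the worktop; the cassettes stand on it. x along the slots, y across. Slots at y = -30 and +30 mm, held by wire loops 33 mm high (from the worktop) on both sides; the middle 50 mm of each slot's length is free of wire. End loops 22 mm high.
- lift_top (a point): Middle of the lift's upper face (slatted steel, in the bath); z up, x to the lid hinge, y along the bath. Raised: 107 mm above the worktop, 32 mm above the rim. The cassette belongs here, length along y, width along x, centre 13 mm above this face, between flared corner lugs 10 mm high with 3.5 mm play on each side. Lugs only at the corners: the middle 110 mm of the long sides is free.
- bath_rim (a point): Middle of the soaking bath's mouth, level with its rim, 75 mm above the worktop; axes as lift_top. Bath: fixed white open box, 104 mm along x, 204 mm along y, walls 6 mm.
- lift (a joint): Lift pressed down, m: 0 raised, 0.070 on its stop. A spring carries it up, with a cassette on too. Pressing takes about 2 to 5 N, and 8 to 15 N (more if fast) between 0.045 and 0.057, where it pushes the catch aside. Held between 0.065 and the stop for half a second, the catch slides over it; let go, it then stays at about 0.062. Not caught, it rises again.
- catch (a joint): Spring catch bolt in the bath's end wall at the lift's -y end, m: 0 home (at the start, and again once it has caught), up to 0.009 while the lift passes and pushes it out. Works by itself; the black knob outside, 130 mm from the bath's middle, need not be touched.
- lid (a joint): Angle of the lid, a clear panel in a blue frame, 108 mm deep from the hinge, 210 mm wide, 11 mm thick, rad: 0 closed, 1.5 to 1.8 at the start (open, about upright), stop 1.9. It stays where it is left when near upright; pushed forward below about 0.6 rad it sinks shut slowly by itself. It cannot close over a cassette on the raised lift.
- lid_hinge (a point): Middle of the lid's hinge line, fixed on the bath at its +x rim, 76 mm above the worktop; the line runs along this frame's y, its x points away from the bath, z up. The closed lid extends from here to -x.
- lid_edge (a point): Middle of the outer face of the lid's free edge, a blue frame bar 12 mm wide and 11 mm thick, 108 mm from the hinge line; moves with the lid. On the open lid this bar is at the top, about 184 mm above the worktop.

How it is judged (in metres and radians):
On the way:
1. The green-ended cassette lies in the lugs on the lift, and the catch holds the lift down with no hand on it, the lid still open (x of cassette_center in the frame of lift_top between -0.01 and 0.01 m and y of cassette_center in the frame of lift_top between -0.01 and 0.01 m and z of cassette_center in the frame of lift_top between 0.008 and 0.018 m and angle between the y axis of cassette_center and the z axis of lift_top, either way round below 0.12 rad and angle between the x axis of cassette_center and the y axis of lift_top, either way round below 0.15 rad and value of joint lift above 0.057 m and value of joint catch below 0.003 m and value of joint lid above 0.6 rad and contact force between each of the arm, the fingers and cassette below 0.3 N), for 0.2 s.
At the end, for the whole second after the job is handed in: Green-ended cassette resting on the lift, flat within 7 deg, lengthwise within 8 deg, within 10 mm of its middle; lift held down alone (joint > 0.057), catch home (< 0.003), lid closed (< 0.04 rad); orange-ended cassette within 20 mm of its start; all at rest (x of cassette_center in the frame of lift_top between -0.01 and 0.01 m and y of cassette_center in the frame of lift_top between -0.01 and 0.01 m and z of cassette_center in the frame of lift_top between 0.008 and 0.018 m and angle between the y axis of cassette_center and the z axis of lift_top, either way round below 0.12 rad and angle between the x axis of cassette_center and the y axis of lift_top, either way round below 0.15 rad and value of joint lift above 0.057 m and value of joint catch below 0.003 m and value of joint lid below 0.04 rad and linear speed of cassette below 0.02 m/s and distance of spare_center from where it was at the start of the episode below 0.02 m); the robot touches nothing.
It fails at once if The orange-ended cassette is moved from its slot by more than 20 mm (distance of spare_center from where it was at the start of the episode above 0.02 m).
It also fails if it takes over 72 s, if anything falls off the work surface, if the arm or the gripper's body presses on something with over 40 N, if the wrist force passes 120 N, or if a joint passes its speed limit or range.

## Working session

There is one attempt and no reset: what is moved stays moved. The work goes in short steps, Python scripts to look and compute and a shell command to move; the robot and the scene stay as the last step left them, time stands still between calls to the robot, and variables do not carry over. Pictures are saved under pics/ and viewed, and the job is handed in when it is done.

```bash
ls; mkdir -p pics
python3 - <<'E'
from rig import readout, cams
import cv2
s=readout.get_state(); print(s)
for n in("side","top"):
    d=cams.get_image(n); cv2.imwrite(f"pics/{n}0.png",d["img"][:,:,::-1]); print({k:v for k,v in d.items() if k not in("img","range_z")})
E
```

```text
pics
{'time': 0.0, 'joint_positions': array([ 7.88161374e+01,  2.20905408e+01,  3.79591271e-01, -2.84162265e-02,
       -6.84106246e+01, -1.48159568e+01]), 'qd': array([ 0.08013483, -0.04102702, -0.03154488,  0.04716581, -0.02544332,
        0.03076351]), 'effort': array([ 3.02531262e-04, -3.92289877e+01,  1.88405067e+01,  4.18635651e+00,
       -4.48429899e-03,  1.32096710e-05]), 'position': array([273.71538927, 561.22851918, 230.22409842]), 'eef_rot': array([[-8.63950437e-04, -4.38531829e-01, -8.98715243e-01],
       [-1.99208608e-03, -8.98713041e-01,  4.38532670e-01],
       [-9.99997643e-01,  2.16918862e-03, -9.71496302e-05]]), 'force': array([-0.16002068,  0.76445481,  0.15415924]), 'torque': array([-0.01830805,  0.01823768,  0.01700879]), 'gripper_width': 85.3488570555423}
{'fx': 461.78807292444264, 'fy': 461.78807292444264, 'cx': 318.64385066596094, 'cy': 192.19968712189805, 'k1': -0.12351702794721563, 'rvec': array([ 2.23737448, -0.55423765,  0.27355   ]), 'tvec': array([-348.3386483 ,  329.67635387,  734.72070574])}
{'fx': 410.53440714363853, 'fy': 410.53440714363853, 'cx': 328.1160446818696, 'cy': 191.8729114814697, 'k1': -0.09540062550099157, 'rvec': array([ 2.19954468, -2.18775957,  0.08166413]), 'tvec': array([185.83857137, 469.43180048, 927.10394769])}
```

View pics/side0.png

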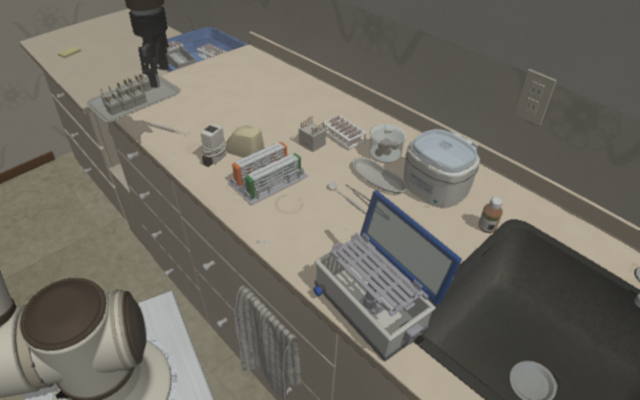

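View pics/top0.png

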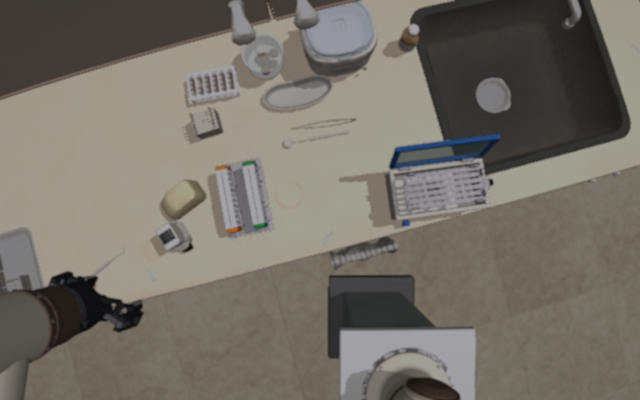

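The side view shows the rack at about (268,172), with the green cassette in the near slot, and the bath and open lid at about (385,280). The top view shows the rack at (243,198) with green on its right, and the bath at (440,190).

```bash
cat > h.py <<'E'
import numpy as np,cv2
from rig import readout,cams
def cam(n):
    d=cams.get_image(n); d["R"]=cv2.Rodrigues(np.array(d["rvec"]))[0]; d["t"]=np.array(d["tvec"]).reshape(3); return d
def rays(d,uv):
    K=np.array([[d["fx"],0,d["cx"]],[0,d["fy"],d["cy"]],[0,0,1]])
    u=cv2.undistortPoints(np.asarray(uv,np.float64).reshape(-1,1,2),K,np.array([d["k1"],0,0,0.]))[:,0]
    return np.c_[u,np.ones(len(u))]
def depthpts(d,uv):
    r=rays(d,uv); uv=np.asarray(uv).astype(int); z=d["range_z"][uv[:,1],uv[:,0]]
    return (r*z[:,None]-d["t"])@d["R"], z>0
def plane(d,uv,h):
    r=rays(d,uv)@d["R"]; c=-d["R"].T@d["t"]; s=(h-c[2])/r[:,2]; return c+s[:,None]*r
def cloud(d):
    v,u=np.mgrid[0:400,0:640]; uv=np.c_[u.ravel(),v.ravel()]
    p,ok=depthpts(d,uv); return p.reshape(400,640,3),ok.reshape(400,640)
def mask(d,lo,hi):
    return cv2.inRange(cv2.cvtColor(d["img"],cv2.COLOR_RGB2HSV),lo,hi)>0
def crop(d,x0,y0,x1,y1,k,fn):
    cv2.imwrite(fn,cv2.resize(d["img"][y0:y1,x0:x1,::-1],None,fx=k,fy=k,interpolation=cv2.INTER_CUBIC))
E
python3 - <<'E'
from h import *
t=cam("top");s=cam("side")
crop(t,195,140,295,250,5,"pics/t_rack.png");crop(t,375,125,505,235,6,"pics/t_bath.png")
crop(s,220,130,320,210,7,"pics/s_rack.png");crop(s,300,180,470,360,3.3,"pics/s_bath.png") if 0 else crop(s,300,180,470,360,3,"pics/s_bath.png")
cols={"green":((40,100,40),(85,255,255)),"orange":((3,130,100),(18,255,255)),"blue":((100,150,40),(125,255,255))}
for n,d in(("top",t),("side",s)):
    P,ok=cloud(d)
    for c,(lo,hi) in cols.items():
        m=mask(d,lo,hi)
        k,l,st,ce=cv2.connectedComponentsWithStats(m.astype(np.uint8))
        for i in range(1,k):
            if st[i,4]>12:
                q=P[(l==i)&ok]; print(n,c,st[i],np.median(q,0).round(1),np.percentile(q,3,0).round(),np.percentile(q,97,0).round())
E
```

```text
top green [243 161  11   4  22] [528.  365.8  61.5] [525. 356.  58.] [531. 376.  64.]
top green [254 224  13   4  35] [392.4 336.4  61.9] [388. 326.  57.] [395. 347.  64.]
top orange [216 166  14   4  31] [518.8 423.6  61.4] [514. 414.  32.] [522. 435.  64.]
top orange [227 227  15   6  50] [381.2 393.1  60.5] [377. 386.  31.] [387. 407.  65.]
top blue [391 134 109  34 792] [549.4 -57.9 177.5] [ 522. -141.   84.] [569.  57. 181.]
top blue [403 222   6   3  17] [398.   12.5  28.5] [396.   7.  26.] [400.  19.  32.]
side orange [281 143   5  12  14] [519.6 414.1  56.2] [516. 409.  42.] [521. 429.  65.]
side orange [233 163   9  22 103] [382.2 386.6  42.9] [378. 384.  13.] [388. 402.  62.]
side blue [317 288   4   5  13] [397.9   6.7  29.2] [396.   3.  25.] [400.   9.  32.]
```

View pics/t_bath.png

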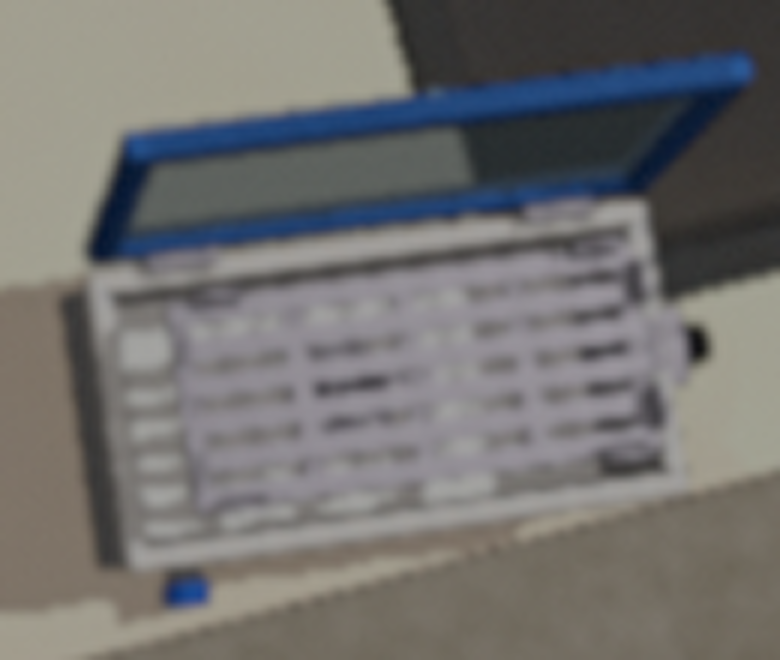

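View pics/t_rack.png

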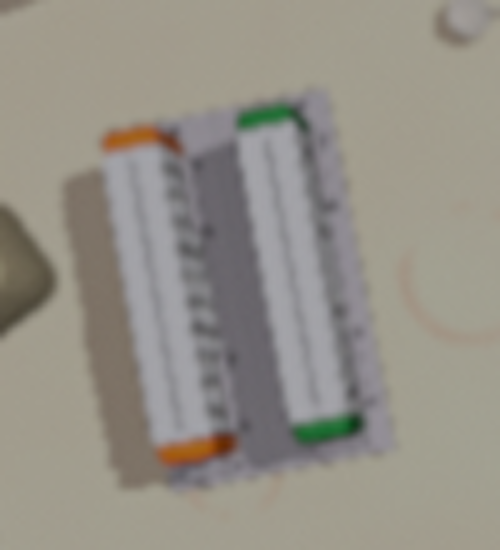

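View pics/s_bath.png

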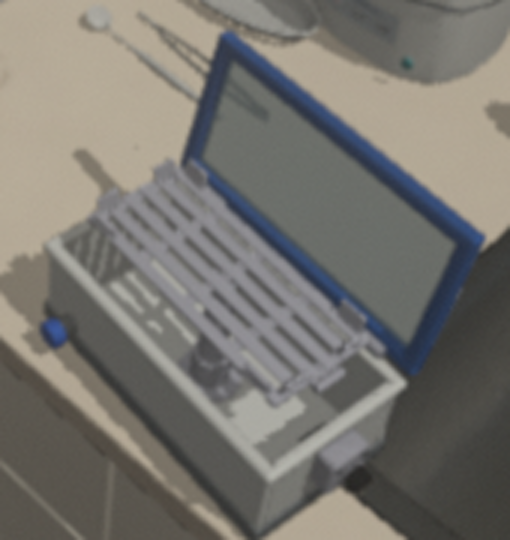

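View pics/s_rack.png

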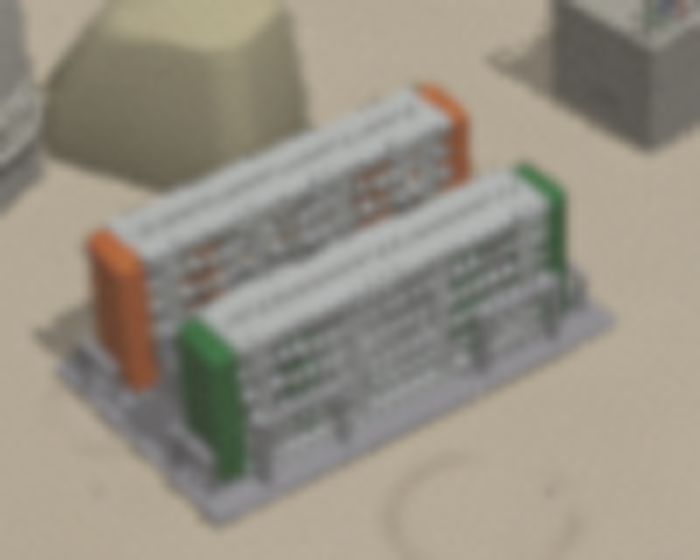

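Run:
```python
from h import *
for n in("top","side"):
    d=cam(n);P,ok=cloud(d); x,y,z=P[...,0],P[...,1],P[...,2]
    R=(x>300)&(x<620)&(y>230)&(y<480)&ok
    tab=P[R&(np.abs(z)<12)]; print(n,"table z",np.median(tab[:,2]).round(1))
    # cassette tops: points z 56..70
    m=R&(z>56)&(z<70)
    k,l,st,ce=cv2.connectedComponentsWithStats(m.astype(np.uint8))
    for i in range(1,k):
        if st[i,4]>60:
            q=P[l==i]; r=cv2.minAreaRect(q[:,:2].astype(np.float32)); print(n,"top",st[i,4],np.median(q[:,2]).round(1),r)
    # green
    m=R&mask(d,(40,60,20),(90,255,255))
    k,l,st,ce=cv2.connectedComponentsWithStats(m.astype(np.uint8))
    for i in range(1,k):
        if st[i,4]>12:
            q=P[l==i]; print(n,"green",st[i],np.percentile(q,[5,50,95],axis=0).round(0).tolist())
    B=(x>340)&(x<620)&(y>-180)&(y<90)&ok
    b=B&mask(d,(100,120,40),(125,255,255))&(z>60); q=P[b]; print(n,"lid blue z",np.percentile(q[:,2],[1,10,50,90,99]).round(0))
    e=q[q[:,2]>170]; 
    if len(e)>10: print("edge bar",cv2.minAreaRect(e[:,:2].astype(np.float32)),np.median(e,0))
    l=B&(z>100)&(z<114)&~mask(d,(100,120,20),(125,255,255))&(x<545); q=P[l]; print("lift",len(q),np.median(q,0),cv2.minAreaRect(q[:,:2].astype(np.float32)))
    l=B&(z>70)&(z<80)&~mask(d,(100,120,20),(125,255,255)); q=P[l]; print("rim",len(q),np.median(q,0),cv2.minAreaRect(q[:,:2].astype(np.float32)))
    out=d["img"].copy(); out[B&(z>100)&(z<125)]=(255,0,0); out[B&(z>69)&(z<81)]=(0,255,0)
    d["img"]=out; crop(d,*((375,125,505,235,5) if n=="top" else (300,180,470,360,3)),f"pics/{n}_m1.png")
```

```text
top table z -0.8
top top 818 61.9 ((459.76007080078125, 352.19036865234375), (148.23330688476562, 26.778135299682617), 11.424275398254395)
top top 834 61.8 ((449.6361083984375, 412.3770751953125), (148.60777282714844, 27.437461853027344), 11.409307479858398)
top green [243 161  12   5  37] [[523.0, 354.0, 58.0], [528.0, 364.0, 61.0], [532.0, 375.0, 64.0]]
top green [254 223  13   6  50] [[387.0, 326.0, 44.0], [392.0, 336.0, 61.0], [397.0, 348.0, 64.0]]
top lid blue z [ 83.  86. 177. 180. 182.]
edge bar ((554.62744140625, -41.333740234375), (12.267620086669922, 208.4424285888672), 8.301864624023438) [555.59517021 -54.28869055 178.74824281]
lift 2234 [476.02363057 -50.07959256 105.79803406] ((488.71112060546875, -42.63014221191406), (107.48738861083984, 197.7295379638672), 6.45098352432251)
rim 1035 [467.24818541 -39.35768656  73.66270675] ((476.8456115722656, -51.715179443359375), (116.55022430419922, 211.02259826660156), 7.596915245056152)
side table z -0.7
side top 474 61.8 ((449.9513854980469, 411.2828674316406), (149.03822326660156, 31.450122833251953), 11.566507339477539)
side top 521 61.7 ((459.20513916015625, 351.5509948730469), (149.254638671875, 30.70272445678711), 11.091824531555176)
side green [294 154   6  14  21] [[527.0, 352.0, 36.0], [530.0, 355.0, 60.0], [531.0, 372.0, 63.0]]
side green [246 176   9  22 108] [[387.0, 323.0, 18.0], [392.0, 328.0, 47.0], [397.0, 341.0, 63.0]]
side lid blue z [ 84.  86. 179. 181. 182.]
edge bar ((555.3760375976562, -45.96278381347656), (8.156761169433594, 203.49169921875), 7.579469203948975) [558.65459092 -77.29901557 180.20120195]
lift 3115 [480.25958045 -53.72130119 106.78592233] ((489.93524169921875, -46.19627380371094), (108.9719467163086, 193.88783264160156), 7.993692398071289)
rim 1157 [ 436.70774532 -102.90059717   74.23678606] ((476.1352233886719, -55.26481628417969), (114.8095474243164, 209.6013641357422), 7.676261901855469)
```

```bash
cd pics; python3 -c "
import cv2,numpy as np
a=cv2.imread('top_m1.png');b=cv2.imread('side_m1.png');a=cv2.resize(a,None,fx=.6,fy=.6);b=cv2.resize(b,None,fx=.75,fy=.75)
c=np.zeros((max(a.shape[0],b.shape[0]),a.shape[1]+b.shape[1],3),np.uint8);c[:a.shape[0],:a.shape[1]]=a;c[:b.shape[0],a.shape[1]:]=b;cv2.imwrite('m1.png',c)"
```

```text
(no output)
```

View pics/m1.png

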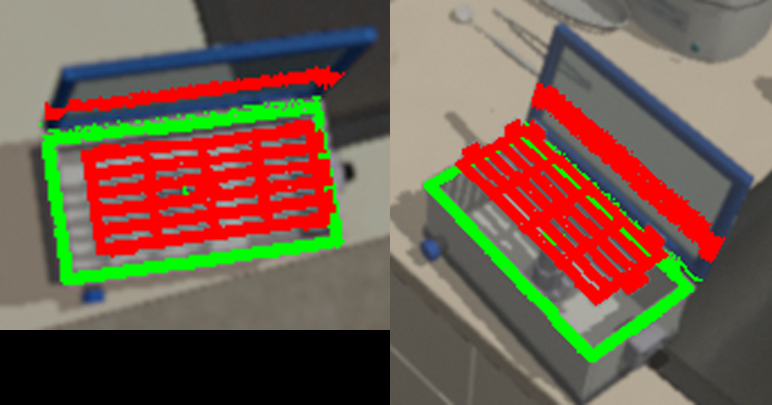

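Run:
```python
from h import *
c=np.array([476.5,-53.5]);a=np.radians(7.6);X=np.array([np.cos(a),np.sin(a)]);Y=np.array([-X[1],X[0]])
print(X,Y)
for n in("top","side"):
    d=cam(n);P,ok=cloud(d); u=(P[...,:2]-c)@X; v=(P[...,:2]-c)@Y; z=P[...,2]
    B=(abs(u)<48)&(abs(v)<115)&ok&(z>100)&(z<112)
    k,l,st,ce=cv2.connectedComponentsWithStats(B.astype(np.uint8)); i=1+st[1:,4].argmax()
    q=P[l==i]; print(n,len(q),cv2.minAreaRect(q[:,:2].astype(np.float32)),"u",np.percentile(u[l==i],[.5,5,95,99.5]).round(1),"v",np.percentile(v[l==i],[.5,5,95,99.5]).round(1))
    L=(abs(u)<48)&(abs(v)<100)&ok&(z>111)&(z<125)
    k,l,st,ce=cv2.connectedComponentsWithStats(L.astype(np.uint8))
    for i in range(1,k):
        if st[i,4]>2: print(" lug",st[i].tolist(),u[l==i].mean().round(1),v[l==i].mean().round(1),z[l==i].max().round(1))
    R=ok&(z>70)&(z<80)&(abs(u)<65)&(abs(v)<120)
    uu,vv=u[R],v[R]
    for nm,s in(("-u",uu[(uu<-45)&(abs(vv)<90)]),("+u",uu[(uu>45)&(abs(vv)<90)]),("-v",vv[(vv<-95)&(abs(uu)<40)]),("+v",vv[(vv>95)&(abs(uu)<40)])): print(nm,len(s),np.percentile(s,[2,50,98]).round(1) if len(s) else "")
    E=ok&(z>172)&(abs(v)<110)&mask(d,(100,120,40),(125,255,255)); print("edge u",np.percentile(u[E],[2,50,98]).round(1),"v",np.percentile(v[E],[1,99]).round(1),"z",np.percentile(z[E],[50,98]))
```

```text
[0.99121554 0.13225639] [-0.13225639  0.99121554]
top 2064 ((474.4790954589844, -55.616783142089844), (74.33818054199219, 174.82009887695312), 7.8817644119262695) u [-38.8 -36.   30.4  33.4] v [-86.5 -77.4  78.3  85.1]
 lug [470, 165, 9, 3, 16] 33.3 -67.1 117.4
 lug [480, 168, 4, 8, 16] 18.8 -80.8 119.0
 lug [406, 173, 9, 3, 17] 33.6 70.2 119.3
 lug [404, 178, 2, 8, 12] 18.3 84.1 117.4
 lug [483, 188, 4, 8, 20] -23.4 -81.1 117.7
 lug [407, 199, 2, 8, 12] -24.7 83.8 118.3
 lug [475, 199, 9, 3, 17] -38.3 -67.0 117.4
 lug [411, 208, 10, 3, 18] -39.2 68.9 118.2
-u 334 [-57.4 -52.9 -48.6]
+u 244 [45.1 48.2 53.1]
-v 61 [-103.8 -100.2  -95.4]
+v 156 [ 97.6 102.4 106.4]
edge u [73.6 78.3 85. ] v [-98.6 103.7] z [178.72303123 181.58376732]
side 2694 ((475.4419860839844, -58.00952911376953), (76.2249755859375, 176.2783966064453), 8.108560562133789) u [-39.1 -37.1  31.4  34.6] v [-90.1 -81.7  74.6  81.8]
 lug [351, 233, 7, 6, 26] 17.7 80.9 118.6
 lug [361, 233, 8, 9, 31] 32.9 67.3 118.4
 lug [332, 243, 8, 7, 30] -25.5 80.7 117.6
 lug [331, 251, 7, 8, 20] -40.3 65.5 119.5
 lug [413, 280, 9, 10, 42] 33.9 -68.8 118.2
 lug [413, 291, 9, 6, 13] 17.8 -83.4 119.9
 lug [382, 302, 8, 8, 19] -39.0 -70.0 118.1
 lug [394, 304, 9, 6, 17] -24.3 -83.4 118.8
-u 492 [-57.5 -53.6 -48.3]
+u 136 [45.1 48.2 56.7]
-v 226 [-106.2 -102.3  -97.2]
+v 36 [ 95.3  97.3 103.6]
edge u [75.8 78.4 82.6] v [-104.2   95.9] z [180.23802225 182.19718602]
```

```bash
cat >> h.py <<'E'
def todo(p,jaw=None):
    s=readout.get_state();R=np.array(s["eef_rot"]);d=R.T@(np.array(p)-s["position"])
    ya=np.degrees(np.arctan2(R[1,1],R[0,1])); 
    print("t",round(s["time"],2),"pos",s["position"].round(1),"jaw",ya.round(2),"down",R[2,0].round(4),"w",round(s["gripper_width"],1),"F",s["force"].round(1),"q",s["joint_positions"].round(0))
    print("tool delta",d.round(1),"n",np.linalg.norm(d).round(1), "turn x",None if jaw is None else round(-(jaw-ya),2),"tilt fix",(np.cross(R[:,0],[0,0,-1])@R*57.3).round(2))
E
python3 -m handwheel '[[-9.3,0,0,0,0,0,44],[-9.3,0,0,0,0,0,44],[-9.3,0,0,0,0,0,44],[-9.3,0,0,0,0,0,44],[0,0,0,0,40,-23,44],[0,0,0,0,40,-23,44],[0,0,0,0,40,-23,44],[0,0,0,0,40,-23,44],[0,0,0,0,40,-23,44],[0,0,0,0,40,-23,44],[0,0,0,30,0,0,44],[0,0,0,30,0,0,44],[0,0,0,0,0,0,44],[0,0,0,0,0,0,44]]'
python3 -c "
from h import *
todo([459.5,351.9,25],-78.7)"
```

```text
time: 2.15
position: [456.5, 353.8, 172.6]
eef_rot: [[0.002, 0.195, -0.981], [0.001, -0.981, -0.195], [-1.0, -0.001, -0.002]]
force: [-0.8, -0.4, 0.4]
gripper_width: 43.9
t 2.15 pos [456.5 353.8 172.6] jaw -78.76 down -1.0 w 43.9 F [-0.8 -0.4  0.4] q [ 54.  20. -11.   0. -58.  47.]
tool delta [147.6   2.5  -2.3] n 147.6 turn x -0.06 tilt fix [-0.   -0.11  0.04]
```

```bash
python3 -m handwheel '[[0,0,0,25,2.5,-2.3,44],[0,0,0,30,0,0,44],[0,0,0,20,0,0,44],[0,0,0,0,0,0,44],[0,0,0,0,0,0,44]]'
python3 - <<'E'
from h import *
todo([459.5,351.9,25],-78.7)
d=cam("side");crop(d,200,80,340,220,4,"pics/s1.png");d=cam("top");crop(d,190,120,310,250,4,"pics/t1.png")
E
```

```text
time: 2.78
position: [459.5, 352.2, 98.1]
eef_rot: [[0.002, 0.195, -0.981], [0.002, -0.981, -0.195], [-1.0, -0.002, -0.003]]
force: [-0.3, -0.4, -0.0]
gripper_width: 43.8
t 2.77 pos [459.5 352.2  98.1] jaw -78.76 down -1.0 w 43.8 F [-0.3 -0.4 -0. ] q [ 54.  25. -16.   0. -49.  48.]
tool delta [73.1  0.5  0.3] n 73.1 turn x -0.06 tilt fix [-0.   -0.16  0.1 ]
```

View pics/s1.png

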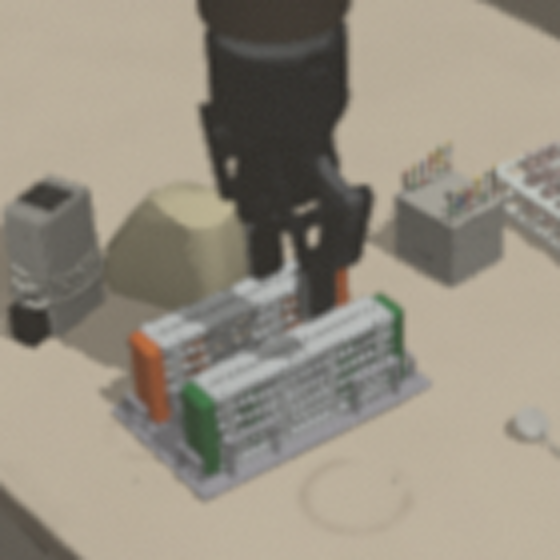

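View pics/t1.png

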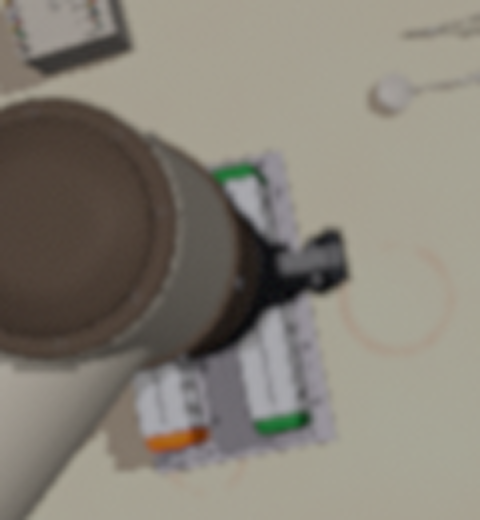

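```bash
python3 -m handwheel '[[0,0,0,25,0.5,0.3,44],[0,0,0,20,0,0,44],[0,0,0,10,0,0,44],[0,0,0,6,0,0,44],[0,0,0,0,0,0,44],[0,0,0,0,0,0,0],[0,0,0,0,0,0,0],[0,0,0,0,0,0,0],[0,0,0,0,0,0,0],[0,0,0,0,0,0,0]]'
python3 - <<'E'
from h import *
todo([459.5,351.9,35],-78.7)
d=cam("side");crop(d,200,80,340,220,4,"pics/s2.png")
E
```

```text
time: 4.12
position: [459.0, 351.2, 36.2]
eef_rot: [[0.001, 0.195, -0.981], [0.001, -0.981, -0.195], [-1.0, -0.001, -0.002]]
force: [-1.0, 0.7, 6.3]
gripper_width: 24.9
t 4.12 pos [459.  351.2  36.2] jaw -78.77 down -1.0 w 24.9 F [-1.   0.7  6.3] q [ 53.  29. -20.   0. -41.  48.]
tool delta [ 1.2 -0.5 -0.6] n 1.5 turn x -0.07 tilt fix [-0.   -0.09  0.06]
```

View pics/s2.png

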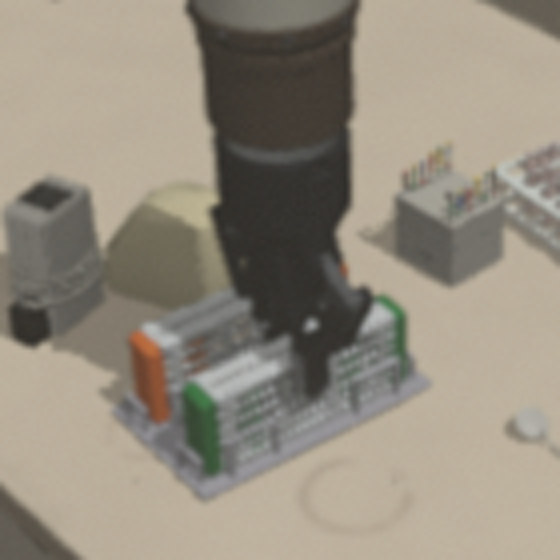

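```bash
python3 -m handwheel '[[0,0,0,-10,0,0,0],[0,0,0,-30,0,0,0],[0,0,0,-40,0,0,0],[0,0,0,-30,0,0,0],[10.38,0,0,0,0,0,0],[10.38,0,0,0,0,0,0],[10.38,0,0,0,0,0,0],[10.38,0,0,0,0,0,0],[10.38,0,0,0,0,0,0],[10.38,0,0,0,0,0,0],[10.38,0,0,0,0,0,0],[10.38,0,0,0,0,0,0],[10.38,0,0,0,0,0,0],[0,0,0,0,12.6,-38.9,0],[0,0,0,0,12.6,-38.9,0],[0,0,0,0,12.6,-38.9,0],[0,0,0,0,12.6,-38.9,0],[0,0,0,30,0,0,0],[0,0,0,0,0,0,0],[0,0,0,0,0,0,0]]'
python3 - <<'E'
from h import *
todo([430,190,32],-172.2)
d=cam("side");crop(d,200,80,420,280,3,"pics/s3.png");d=cam("top");crop(d,190,120,410,270,3,"pics/t3.png")
E
```

```text
time: 6.68
position: [429.9, 189.9, 115.8]
eef_rot: [[0.0, -0.991, -0.136], [-0.0, -0.136, 0.991], [-1.0, -0.0, -0.0]]
force: [-0.8, 0.2, -1.0]
gripper_width: 24.9
t 6.67 pos [429.9 189.9 115.8] jaw -172.19 down -1.0 w 24.9 F [-0.8  0.2 -1. ] q [ 44.  14. -30.   0. -46. -36.]
tool delta [83.8 -0.1  0.2] n 83.8 turn x 0.01 tilt fix [-0.   -0.02  0.01]
```

View pics/s3.png

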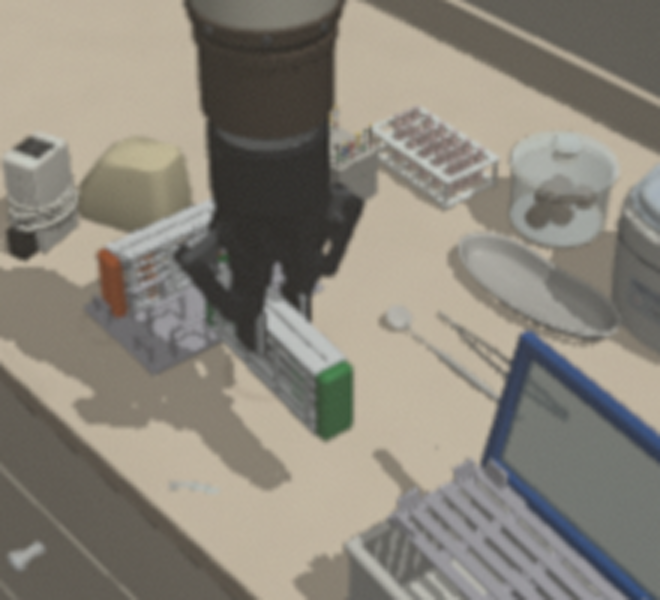

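View pics/t3.png

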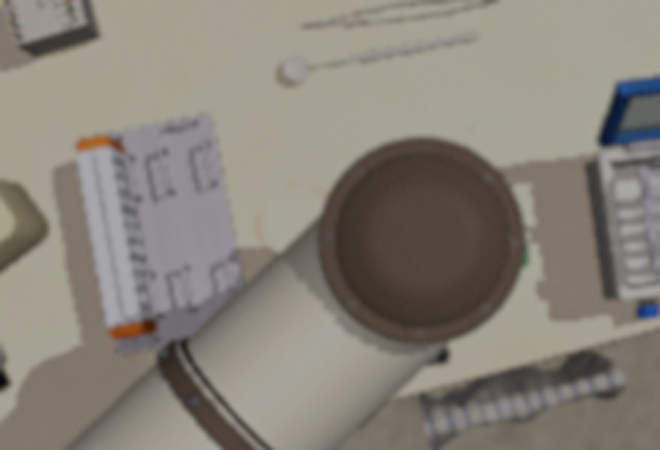

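```bash
python3 -m handwheel '[[0,0,0,30,0,0,0],[0,0,0,30,0,0,0],[0,0,0,15,0,0,0],[0,0,0,5,0,0,0],[0,0,0,3,0,0,0],[0,0,0,0,0,0,0],[0,0,0,0,0,0,0]]'; python3 -c "
from h import *
todo([430,190,31])"
```

```text
time: 7.65
position: [430.0, 189.9, 32.9]
eef_rot: [[0.001, -0.991, -0.135], [0.001, -0.135, 0.991], [-1.0, -0.001, 0.001]]
force: [0.3, 0.3, -1.2]
gripper_width: 25.3
t 7.65 pos [430.  189.9  32.9] jaw -172.21 down -1.0 w 25.3 F [ 0.3  0.3 -1.2] q [ 44.  22. -35.   0. -33. -36.]
tool delta [ 1.9 -0.   0.1] n 1.9 turn x None tilt fix [0.   0.04 0.07]
```

```bash
python3 -m handwheel '[[0,0,0,1.5,0,0,0],[0,0,0,0,0,0,0],[0,0,0,0,0,0,50],[0,0,0,0,0,0,50],[0,0,0,0,0,0,50],[0,0,0,-10,0,0,50],[0,0,0,-30,0,0,50],[0,0,0,-35,0,0,50],[0,0,0,0,30,0,20],[0,0,0,0,30,0,0],[0,0,0,0,0,0,0],[0,0,0,25,0,0,0],[0,0,0,30,0,0,0],[0,0,0,0,0,0,0],[0,0,0,0,0,0,0]]'
python3 - <<'E'
from h import *
todo([430,190,31])
d=cam("side");crop(d,200,80,420,280,3,"pics/s4.png")
E
```

```text
time: 9.52
position: [371.1, 182.1, 51.6]
eef_rot: [[0.001, -0.991, -0.136], [0.001, -0.136, 0.991], [-1.0, -0.001, 0.001]]
force: [-0.6, 0.8, -0.5]
gripper_width: -0.3
t 9.53 pos [371.1 182.1  51.6] jaw -172.2 down -1.0 w -0.3 F [-0.6  0.8 -0.5] q [ 49.  16. -42.   0. -33. -41.]
tool delta [ 20.7 -59.4  -0.2] n 62.9 turn x None tilt fix [-0.    0.04  0.08]
```

View pics/s4.png

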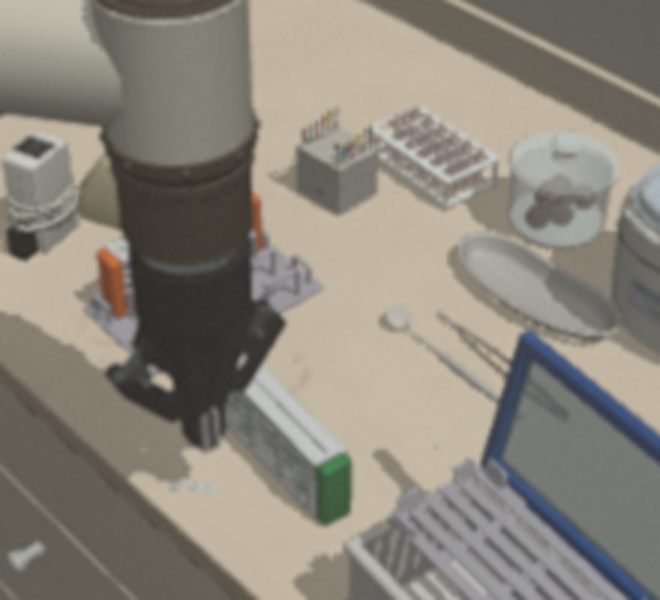

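```bash
python3 -m handwheel '[[0,0,0,3,-10,0,0],[0,0,0,0,-10,0,0],[0,0,0,0,-8,0,0],[0,0,0,0,-8,0,0],[0,0,0,0,-7,0,0],[0,0,0,0,-7,0,0],[0,0,0,0,-7,0,0],[0,0,0,0,-7,0,0],[0,0,0,0,-7,0,0]]'
python3 - <<'E'
from h import *
todo([430,190,31])
d=cam("side");crop(d,200,80,420,280,3,"pics/s5.png")
E
```

```text
time: 10.7
position: [441.0, 191.1, 47.8]
eef_rot: [[0.0, -0.991, -0.135], [0.0, -0.135, 0.991], [-1.0, -0.0, 0.0]]
force: [-0.2, 0.5, -0.8]
gripper_width: -0.1
t 10.7 pos [441.  191.1  47.8] jaw -172.22 down -1.0 w -0.1 F [-0.2  0.5 -0.8] q [ 43.  21. -33.   0. -36. -35.]
tool delta [16.8 11.   0.4] n 20.1 turn x None tilt fix [0. 0. 0.]
```

View pics/s5.png

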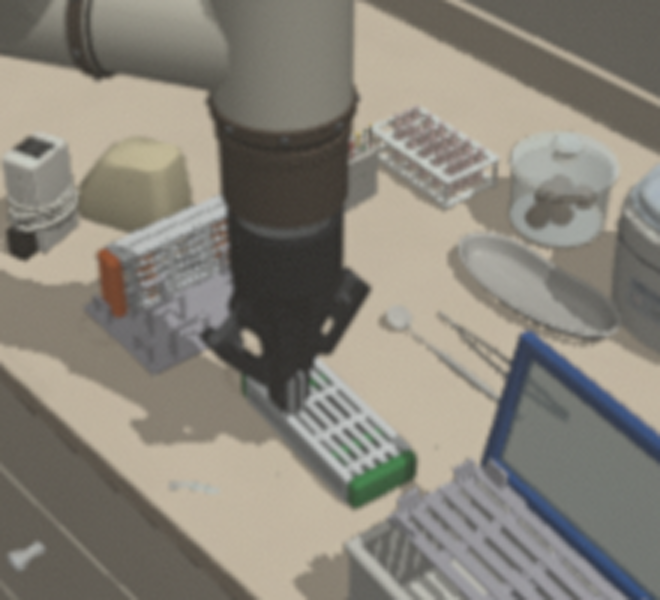

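It has tipped flat (cassette at about (330,420) in the crop). I'll raise the tool and back off to measure it.

```bash
python3 -m handwheel '[[0,0,0,-40,0,0,40],[0,0,0,-50,0,0,80],[0,0,0,0,0,50,80],[0,0,0,0,0,50,80],[0,0,0,0,0,50,80],[0,0,0,0,0,0,80],[0,0,0,0,0,0,80]]'
cat > fl.py <<'E'
from h import *
import sys
zc=float(sys.argv[1]);box=[float(a) for a in sys.argv[2:6]]
for n in("top","side"):
    d=cam(n);P,ok=cloud(d);x,y,z=P[...,0],P[...,1],P[...,2]
    m=ok&(abs(z-zc)<5)&(x>box[0])&(x<box[1])&(y>box[2])&(y<box[3])
    m=cv2.morphologyEx(m.astype(np.uint8),cv2.MORPH_CLOSE,np.ones((3,3)))
    k,l,st,ce=cv2.connectedComponentsWithStats(m); i=1+st[1:,4].argmax(); q=P[(l==i)&ok&(abs(z-zc)<5)]
    print(n,len(q),np.median(q[:,2]).round(1),cv2.minAreaRect(q[:,:2].astype(np.float32)))
    g=ok&mask(d,(40,60,20),(90,255,255))&(x>box[0])&(x<box[1])&(y>box[2])&(y<box[3])&(abs(z-zc)<4)
    k,l,st,ce=cv2.connectedComponentsWithStats(g.astype(np.uint8))
    for i in range(1,k):
        if st[i,4]>12: print("  green",st[i,4],P[l==i].mean(0).round(1))
    if len(sys.argv)>6: cv2.imwrite(f"pics/{sys.argv[6]}_{n}.png",d["img"][:,:,::-1])
E
python3 fl.py 26 380 540 80 290 a; python3 -c "
from h import *
todo([460,190,31],-172.2)"
```

```text
time: 11.62
position: [419.8, 339.3, 137.4]
eef_rot: [[-0.001, -0.991, -0.136], [-0.001, -0.136, 0.991], [-1.0, 0.001, -0.001]]
force: [-0.1, -1.2, -0.0]
gripper_width: 79.9
top 1247 24.5 ((473.801513671875, 194.34593200683594), (58.00242614746094, 149.3565673828125), 8.049825668334961)
  green 87 [481.4 126.2  24.6]
  green 87 [464.3 263.5  24.5]
side 1029 24.7 ((473.7855224609375, 192.94046020507812), (59.817970275878906, 151.61026000976562), 8.214408874511719)
  green 45 [464.1 261.6  24.8]
  green 96 [481.1 123.5  24.4]
t 11.72 pos [420.1 338.6 137.7] jaw -172.28 down -1.0 w 79.9 F [ 0.8 -0.6  0.6] q [ 56.  19. -19.  -0. -52. -48.]
tool delta [ 106.7  -19.6 -152.5] n 187.2 turn x -0.08 tilt fix [-0.   -0.03 -0.04]
```

View pics/a_top.png

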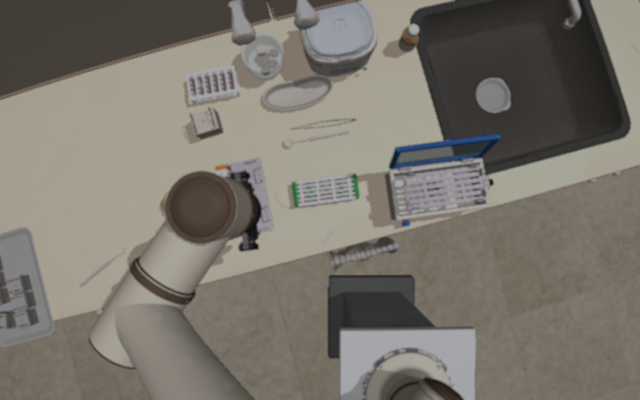

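```bash
python3 -c "
from h import *
todo([473.8,193.6,4],-172)"; python3 -m handwheel '[[0,0,0,0,-8,-37,80],[0,0,0,0,-8,-37,80],[0,0,0,0,-8,-37,80],[0,0,0,0,-9.5,-40,80],[0,0,0,40,0,0,80],[0,0,0,40,0,0,80],[0,0,0,20,0,0,80],[0,0,0,0,0,0,80],[0,0,0,0,0,0,80]]'; python3 -c "
from h import *
todo([473.8,193.6,4],-172)"
```

```text
t 11.72 pos [420.1 338.6 137.7] jaw -172.28 down -1.0 w 79.9 F [ 0.8 -0.6  0.6] q [ 56.  19. -19.  -0. -52. -48.]
tool delta [ 133.7  -33.8 -150.8] n 204.4 turn x -0.28 tilt fix [-0.   -0.03 -0.04]
time: 12.85
position: [474.5, 194.5, 38.8]
eef_rot: [[0.001, -0.991, -0.135], [0.001, -0.135, 0.991], [-1.0, -0.002, 0.001]]
force: [-0.5, 0.2, -0.2]
gripper_width: 79.6
t 12.85 pos [474.5 194.5  38.8] jaw -172.24 down -1.0 w 79.6 F [-0.5  0.2 -0.2] q [ 40.  25. -29.   0. -37. -33.]
tool delta [34.8  0.9 -0.8] n 34.8 turn x -0.24 tilt fix [0.   0.04 0.09]
```

```bash
python3 -m handwheel '[[0,0,0,20,0.9,-0.8,80],[0,0,0,10,0,0,80],[0,0,0,4,0,0,80],[0,0,0,0,0,0,80],[0,0,0,0,0,0,40],[0,0,0,0,0,0,40],[0,0,0,0,0,0,40],[0,0,0,0,0,0,40],[0,0,0,0,0,0,40]]'; python3 -c "
from h import *
todo([473.8,193.6,4],-172)
d=cam('side');crop(d,200,80,420,280,3,'pics/s6.png')"
```

```text
time: 13.98
position: [473.5, 194.1, 4.7]
eef_rot: [[0.001, -0.991, -0.136], [0.001, -0.136, 0.991], [-1.0, -0.001, 0.001]]
force: [-0.5, 0.2, 6.4]
gripper_width: 56.6
t 13.97 pos [473.5 194.1   4.7] jaw -172.19 down -1.0 w 56.6 F [-0.5  0.2  6.4] q [ 40.  28. -30.   0. -32. -33.]
tool delta [ 0.7 -0.2 -0.5] n 0.9 turn x -0.19 tilt fix [0.   0.03 0.07]
```

View pics/s6.png

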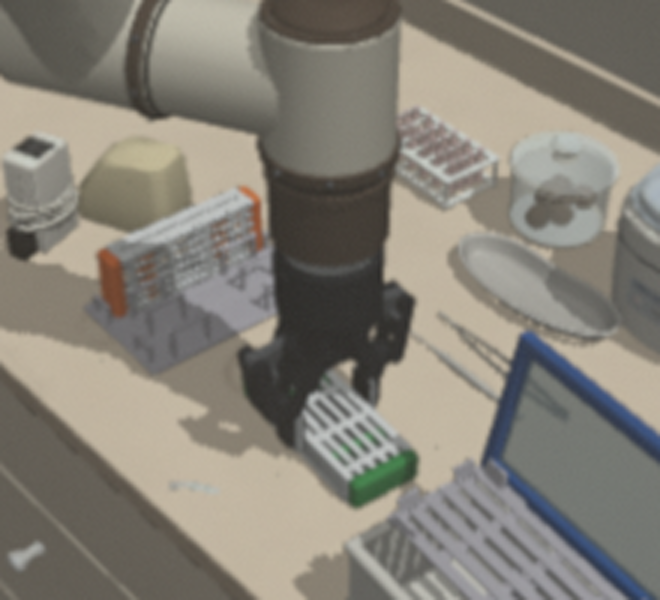

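```bash
python3 -m handwheel '[[0,0,0,-15,0,0,40],[0,0,0,-40,0,0,40],[0,0,0,-50,0,0,40],[0,0,0,-50,0,0,40],[0,0,0,0,4.8,-35,40],[0,0,0,0,4.8,-35,40],[0,0,0,0,4.8,-35,40],[0,0,0,0,4.8,-35,40],[0,0,0,0,4.8,-35,40],[0,0,0,0,4.8,-35,40],[0,0,0,0,4.8,-35,40],[0,0,0,10,0,0,40],[0,0,0,0,0,0,40],[0,0,0,0,0,0,40],[0,0,0,0,0,0,40]]'
python3 - <<'E'
from h import *
todo([473.5,-53.4,111.7],-172)
d=cam('side');crop(d,270,120,490,320,3,'pics/s7.png')
d=cam('top');crop(d,350,100,530,250,4,'pics/t7.png')
E
```

```text
time: 15.9
position: [473.1, -52.9, 149.1]
eef_rot: [[0.0, -0.991, -0.137], [0.0, -0.137, 0.991], [-1.0, -0.0, 0.0]]
force: [0.3, 0.4, -2.2]
gripper_width: 56.3
t 15.9 pos [473.1 -52.9 149.1] jaw -172.14 down -1.0 w 56.3 F [ 0.3  0.4 -2.2] q [ 13.  12. -27.  -0. -51.  -5.]
tool delta [37.4 -0.3 -0.5] n 37.4 turn x -0.14 tilt fix [0.   0.   0.03]
```

View pics/s7.png

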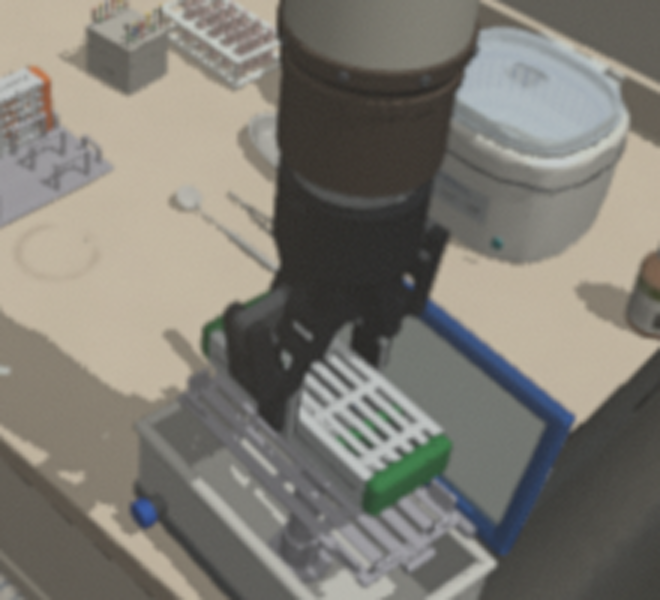

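View pics/t7.png

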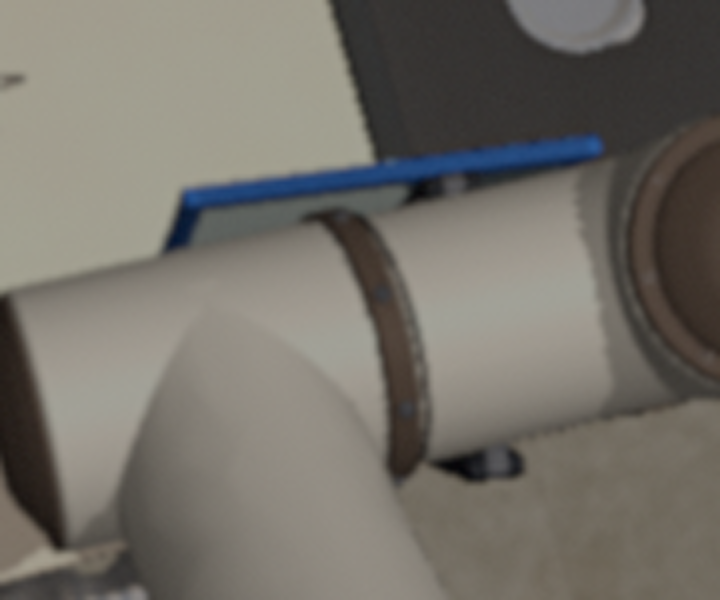

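```bash
python3 -m handwheel '[[0,0,0,15,-0.3,-0.5,40],[0,0,0,10,0,0,40],[0,0,0,6,0,0,40],[0,0,0,0,0,0,40],[0,0,0,0,0,0,40]]'
python3 - <<'E'
from h import *
todo([473.5,-53.4,111.7],-172)
d=cam('side');crop(d,300,180,460,330,4.5,'pics/s8.png')
c=np.array([473.5,-53.9]);a=np.radians(7.8);X=np.array([np.cos(a),np.sin(a)]);Y=np.array([-X[1],X[0]])
P,ok=cloud(d);u=(P[...,:2]-c)@X;v=(P[...,:2]-c)@Y;z=P[...,2]
g=ok&mask(d,(40,60,20),(90,255,255))&(abs(u)<50)&(abs(v)<100)&(z>110)&(v<0)
print(np.percentile(u[g],[1,50,99]).round(1),np.percentile(v[g],[1,50,99]).round(1),np.percentile(z[g],[1,99]).round(1))
E
```

```text
time: 16.62
position: [473.6, -54.0, 118.2]
eef_rot: [[0.001, -0.991, -0.136], [-0.0, -0.136, 0.991], [-1.0, -0.001, -0.0]]
force: [0.2, 0.5, -2.8]
gripper_width: 56.9
t 16.62 pos [473.6 -54.  118.2] jaw -172.21 down -1.0 w 56.9 F [ 0.2  0.5 -2.8] q [ 13.  15. -29.   0. -46.  -5.]
tool delta [6.5 0.  0.7] n 6.5 turn x -0.21 tilt fix [-0.   -0.01  0.04]
[-28.3  -2.5  27.2] [-75.7 -72.6 -35.8] [120.3 140.8]
```

View pics/s8.png

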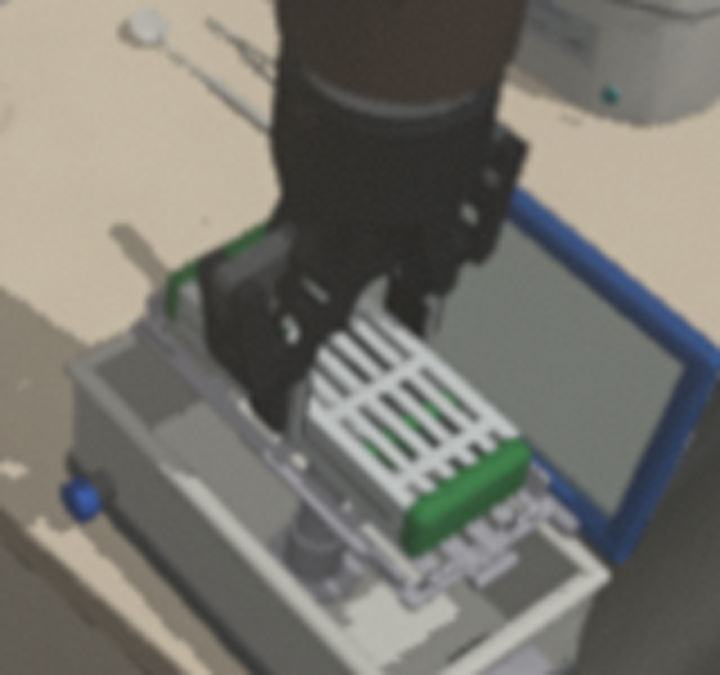

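```bash
python3 -m handwheel '[[0,0,0,4,0,0.7,40],[0,0,0,3,0,-0.7,40],[0,0,0,2,0,-0.5,40],[0,0,0,0,0,0,40],[0,0,0,0,0,0,40]]'
python3 - <<'E'
from h import *
todo([473.5,-53.4,111.7],-172)
d=cam('side');crop(d,300,180,460,330,4.5,'pics/s9.png')
E
```

```text
time: 17.3
position: [473.6, -54.4, 109.1]
eef_rot: [[0.001, -0.991, -0.136], [0.0, -0.136, 0.991], [-1.0, -0.001, 0.0]]
force: [-0.2, 1.9, 1.4]
gripper_width: 56.5
t 17.3 pos [473.6 -54.4 109.1] jaw -172.21 down -1.0 w 56.5 F [-0.2  1.9  1.4] q [ 13.  15. -30.  -0. -45.  -5.]
tool delta [-2.6  0.   1. ] n 2.8 turn x -0.21 tilt fix [0.   0.   0.04]
```

View pics/s9.png

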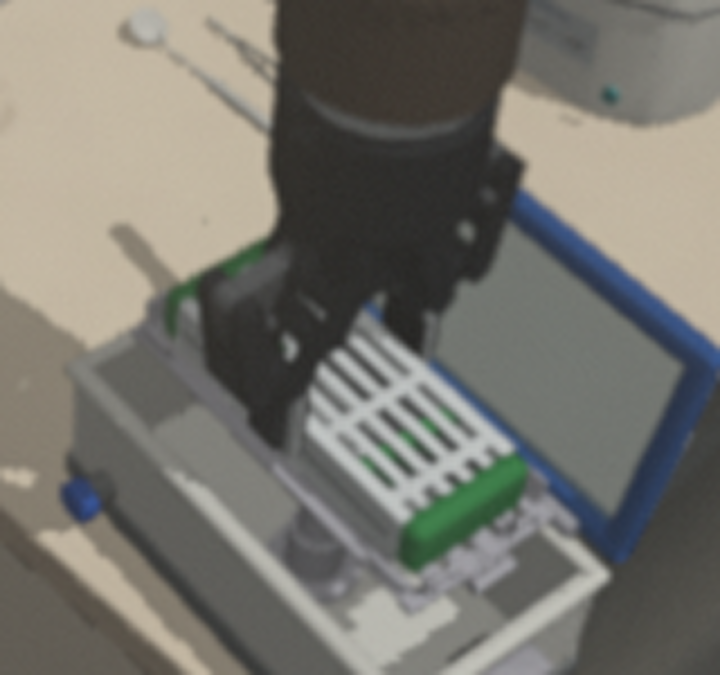

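```bash
python3 -m handwheel '[[0,0,0,0,0,0,66],[0,0,0,0,0,0,66],[0,0,0,0,0,0,66],[0,0,0,-10,0,0,66],[0,0,0,-30,0,0,66],[0,0,0,-40,0,0,66],[-10,0,0,-10,0,0,0],[-10,0,0,0,0,0,0],[-10,0,0,0,0,0,0],[-10,0,0,0,0,0,0],[-10,0,0,0,0,0,0],[-10,0,0,0,0,0,0],[-10,0,0,0,0,0,0],[-10,0,0,0,0,0,0],[-10,0,0,0,0,0,0],[0,0,0,0,0,0,0],[0,0,0,0,0,0,0]]'
python3 - <<'E'
from h import *
todo([470.5,-53.4,133],-82.2)
d=cam('side');crop(d,300,180,460,330,4.5,'pics/s10.png')
E
python3 fl.py 133 410 530 -160 50
```

```text
time: 19.48
position: [473.4, -54.5, 199.2]
eef_rot: [[0.001, 0.133, -0.991], [0.0, -0.991, -0.133], [-1.0, -0.0, -0.001]]
force: [0.2, -0.2, 0.5]
gripper_width: -0.2
t 19.48 pos [473.4 -54.5 199.2] jaw -82.36 down -1.0 w -0.2 F [ 0.2 -0.2  0.5] q [ 13.   9. -23.   0. -58.  85.]
tool delta [66.2 -1.5  2.8] n 66.2 turn x -0.16 tilt fix [ 0.   -0.03  0.  ]Traceback (most recent call last):
  File "fl.py", line 8, in <module>
    k,l,st,ce=cv2.connectedComponentsWithStats(m); i=1+st[1:,4].argmax(); q=P[(l==i)&ok&(abs(z-zc)<5)]
                                                       ~~~~~~~~~~~~~~~^^
ValueError: attempt to get argmax of an empty sequence
```

View pics/s10.png

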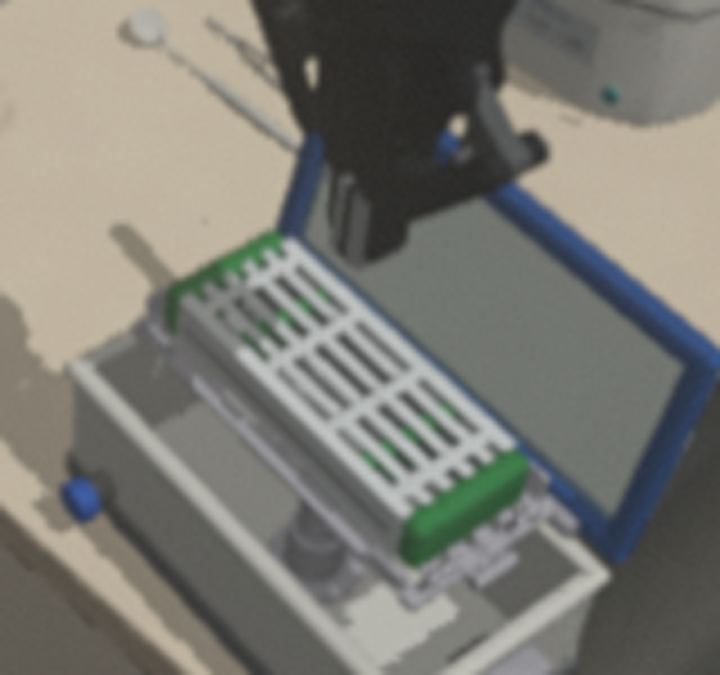

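Run:
```python
from h import *
d=cam('side')
c=np.array([473.5,-53.9]);a=np.radians(7.8);X=np.array([np.cos(a),np.sin(a)]);Y=np.array([-X[1],X[0]])
P,ok=cloud(d);u=(P[...,:2]-c)@X;v=(P[...,:2]-c)@Y;z=P[...,2]
m=ok&(abs(u)<40)&(abs(v)<90)&(z>126)&(z<145); q=np.c_[u[m],v[m],z[m]]
m2=cv2.minAreaRect(q[:,:2].astype(np.float32)); print(len(q),m2,np.median(q[:,2]))
A=np.c_[q[:,0],q[:,1],np.ones(len(q))]; print(np.linalg.lstsq(A,q[:,2],rcond=None)[0])
L=ok&(abs(u)<50)&(abs(v)<95)&(z>111)&(z<121)&~mask(d,(40,60,20),(90,255,255))
k,l,st,ce=cv2.connectedComponentsWithStats(L.astype(np.uint8))
for i in range(1,k):
    if st[i,4]>5: print(" lug",st[i].tolist(),u[l==i].mean().round(1),v[l==i].mean().round(1),z[l==i].max().round(1))
```

```text
2008 ((1.163473129272461, -1.1002044677734375), (60.884071350097656, 150.5812225341797), 0.09972812980413437) 132.3650459840773
[ 1.43130685e-02 -1.00328785e-03  1.32067180e+02]
 lug [332, 244, 5, 6, 19] -25.3 81.1 118.0
 lug [331, 251, 7, 8, 20] -37.1 65.5 119.4
 lug [336, 250, 56, 56, 234] -27.4 -2.7 120.9
 lug [416, 283, 6, 7, 22] 36.5 -73.6 118.3
 lug [409, 290, 7, 6, 8] 19.3 -75.7 116.2
 lug [413, 291, 9, 6, 14] 21.3 -83.3 120.8
 lug [382, 302, 8, 8, 17] -36.3 -70.5 119.8
 lug [393, 304, 10, 6, 19] -21.4 -83.0 118.3
```

```bash
python3 -m handwheel '[[0,0,0,30,0,0,0],[0,0,0,25,0,0,0],[0,0,0,5,0,0,0],[0,0,0,5,0,0,0],[0,0,0,5,0,0,0],[0,0,0,5,0,0,0],[0,0,0,5,0,0,0],[0,0,0,5,0,0,0],[0,0,0,5,0,0,0],[0,0,0,5,0,0,0],[0,0,0,0,0,0,0]]'
python3 - <<'E'
from h import *
todo([473.4,-54.5,63],-82.2)
d=cam('side');crop(d,300,180,460,330,4.5,'pics/s11.png')
E
```

```text
time: 21.0
position: [473.8, -54.5, 103.6]
eef_rot: [[0.001, 0.135, -0.991], [0.0, -0.991, -0.135], [-1.0, 0.0, -0.001]]
force: [1.5, -0.8, 3.9]
gripper_width: 0.1
t 21.0 pos [473.8 -54.5 103.6] jaw -82.21 down -1.0 w 0.1 F [ 1.5 -0.8  3.9] q [ 13.  16. -30.   0. -44.  85.]
tool delta [40.6 -0.   0.5] n 40.6 turn x -0.01 tilt fix [-0.   -0.04 -0.  ]
```

View pics/s11.png

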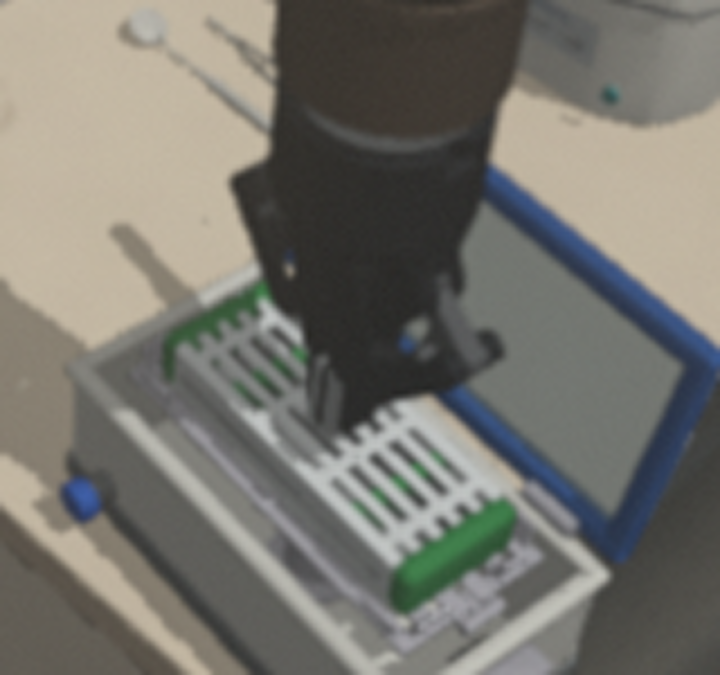

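```bash
python3 -m handwheel '[[0,0,0,5,0,0,0],[0,0,0,5,0,0,0],[0,0,0,4,0,0,0],[0,0,0,4,0,0,0],[0,0,0,4,0,0,0],[0,0,0,4,0,0,0],[0,0,0,4,0,0,0],[0,0,0,4,0,0,0],[0,0,0,3,0,0,0],[0,0,0,0,0,0,0]]'; python3 -c "
from h import *
todo([473.4,-54.5,63],-82.2)"
```

```text
time: 22.3
position: [473.8, -54.5, 66.8]
eef_rot: [[0.001, 0.136, -0.991], [0.0, -0.991, -0.136], [-1.0, 0.0, -0.001]]
force: [2.1, 0.7, 5.1]
gripper_width: 0.1
t 22.3 pos [473.8 -54.5  66.8] jaw -82.21 down -1.0 w 0.1 F [2.1 0.7 5.1] q [ 13.  19. -32.   0. -39.  85.]
tool delta [ 3.8 -0.   0.4] n 3.8 turn x -0.01 tilt fix [ 0.   -0.05 -0.  ]
```

```bash
python3 -m handwheel '[[0,0,0,2,0,0,0],[0,0,0,1.5,0,0,0],[0,0,0,1,0,0,0],[0,0,0,0,0,0,0]]'; python3 -c "
from h import *
todo([473.4,-54.5,63],-82.2)"; python3 -m handwheel '[[0,0,0,1,0,0,0],[0,0,0,0,0,0,0],[0,0,0,0,0,0,0],[0,0,0,0,0,0,0],[0,0,0,0,0,0,0],[0,0,0,0,0,0,0],[0,0,0,0,0,0,0]]'
```

```text
time: 22.8
position: [473.8, -54.5, 63.0]
eef_rot: [[0.001, 0.136, -0.991], [-0.0, -0.991, -0.136], [-1.0, 0.0, -0.001]]
force: [1.0, 1.0, 9.7]
gripper_width: 0.3
t 22.8 pos [473.8 -54.5  63. ] jaw -82.19 down -1.0 w 0.3 F [1.  1.  9.7] q [ 13.  20. -32.   0. -38.  85.]
tool delta [ 0.  -0.   0.4] n 0.4 turn x 0.01 tilt fix [ 0.   -0.06 -0.01]
time: 23.68
position: [473.9, -54.5, 63.0]
eef_rot: [[0.001, 0.136, -0.991], [-0.0, -0.991, -0.136], [-1.0, 0.0, -0.001]]
force: [-1.7, 0.9, 16.4]
gripper_width: 0.2
```

```bash
python3 -m handwheel '[[0,0,0,0,0,0,0],[0,0,0,-4,0,0,0],[0,0,0,-6,0,0,0],[0,0,0,-6,0,0,0],[0,0,0,-10,0,0,0],[0,0,0,-40,0,0,0],[0,0,0,-55,0,0,0],[0,0,0,-20,0,0,0],[0,0,0,0,0,0,0],[0,0,0,0,0,0,0]]'
python3 - <<'E'
from h import *
todo([473.4,-54.5,63],-82.2)
d=cam('side');crop(d,300,180,460,330,4.5,'pics/s12.png')
c=np.array([473.5,-53.9]);a=np.radians(7.8);X=np.array([np.cos(a),np.sin(a)]);Y=np.array([-X[1],X[0]])
P,ok=cloud(d);u=(P[...,:2]-c)@X;v=(P[...,:2]-c)@Y;z=P[...,2]
m=ok&(abs(u)<36)&(abs(v)<85)&(z>60)&(z<82); q=np.c_[u[m],v[m],z[m]]
print(len(q),cv2.minAreaRect(q[:,:2].astype(np.float32)),np.median(q[:,2]))
A=np.c_[q[:,0],q[:,1],np.ones(len(q))]; print(np.linalg.lstsq(A,q[:,2],rcond=None)[0])
E
```

```text
time: 24.92
position: [472.0, -54.7, 201.0]
eef_rot: [[-0.003, 0.135, -0.991], [0.0, -0.991, -0.135], [-1.0, -0.0, 0.003]]
force: [0.1, 0.7, -0.6]
gripper_width: -0.1
t 24.93 pos [472.  -54.7 201. ] jaw -82.25 down -1.0 w -0.1 F [ 0.1  0.7 -0.6] q [ 13.   9. -22.  -0. -59.  85.]
tool delta [ 1.38e+02  1.00e-01 -1.80e+00] n 138.0 turn x -0.05 tilt fix [0.   0.19 0.03]
2196 ((1.4349212646484375, -0.6907806396484375), (61.10170364379883, 150.87367248535156), 0.29625701904296875) 70.56193211065258
[1.10632209e-02 6.56650704e-03 6.91159489e+01]
```

View pics/s12.png

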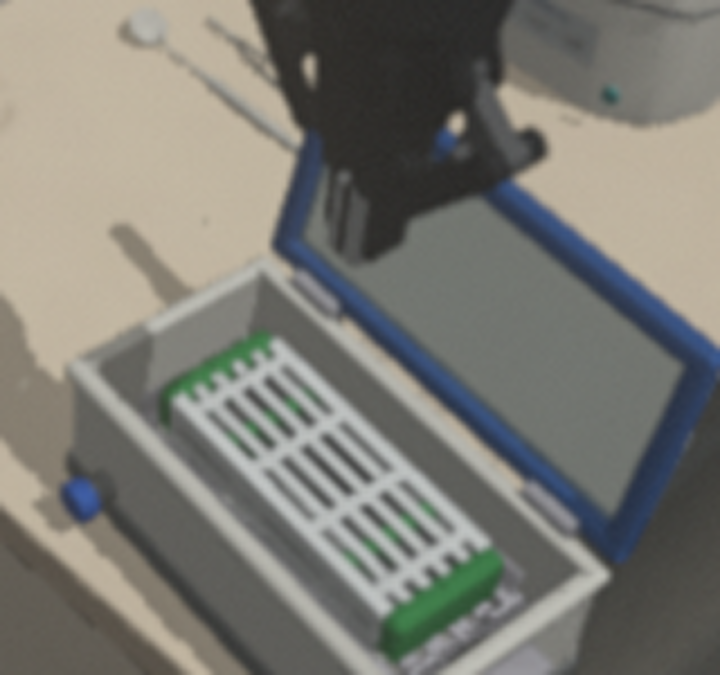

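```bash
python3 -m handwheel '[[0,0,0,-15,0,0,0],[0,0,0,0,0,-42,0],[0,0,0,0,0,-43,0],[0,0,0,0,0,-43,0],[0,0,0,0,0,0,0],[0,0,0,25,0,0,0],[0,0,0,25,0,0,0],[0,0,0,0,0,0,0]]'
python3 - <<'E'
from h import *
todo([473.4,-54.5,160],-82.2)
d=cam('side');crop(d,300,120,500,330,2.8,'pics/s13.png')
E
```

```text
time: 25.98
position: [597.4, -37.6, 164.3]
eef_rot: [[-0.007, 0.135, -0.991], [-0.001, -0.991, -0.135], [-1.0, -0.0, 0.008]]
force: [-1.1, -0.3, 1.5]
gripper_width: -0.1
t 25.98 pos [597.4 -37.6 164.3] jaw -82.25 down -1.0 w -0.1 F [-1.1 -0.3  1.5] q [ 12.  23.  -9.  -0. -59.  86.]
tool delta [  5.3   0.  125.1] n 125.3 turn x -0.05 tilt fix [0.   0.43 0.01]
```

View pics/s13.png

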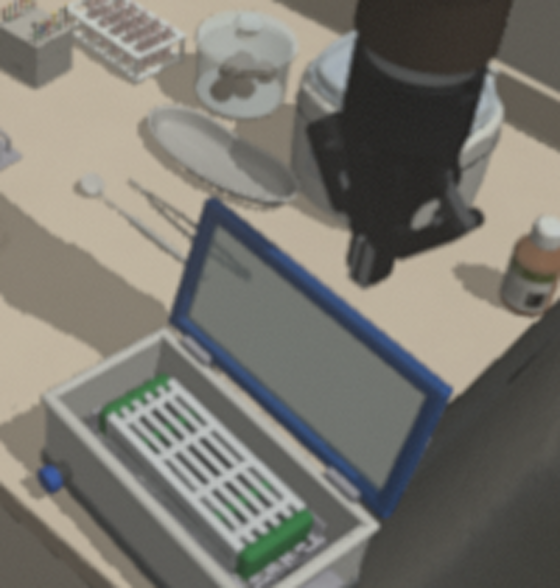

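```bash
python3 -m handwheel '[[0,0,0,10,0,0,0],[0,0,0,0,0,8,0],[0,0,0,0,0,8,0],[0,0,0,0,0,8,0],[0,0,0,0,0,8,0],[0,0,0,0,0,8,0],[0,0,0,0,0,8,0],[0,0,0,0,0,8,0],[0,0,0,0,0,8,0],[0,0,0,0,0,0,0]]'
python3 - <<'E'
from h import *
todo([473.4,-54.5,160],-82.2)
d=cam('side');crop(d,300,120,500,330,2.8,'pics/s14.png')
E
```

```text
time: 27.28
position: [535.7, -46.0, 157.2]
eef_rot: [[-0.001, 0.135, -0.991], [-0.0, -0.991, -0.135], [-1.0, -0.0, 0.001]]
force: [0.5, 0.7, 0.4]
gripper_width: -0.3
t 27.27 pos [535.7 -46.  157.2] jaw -82.23 down -1.0 w -0.3 F [0.5 0.7 0.4] q [ 12.  18. -18.  -0. -55.  85.]
tool delta [-2.8 -0.  62.9] n 63.0 turn x -0.03 tilt fix [0.   0.07 0.01]
```

View pics/s14.png

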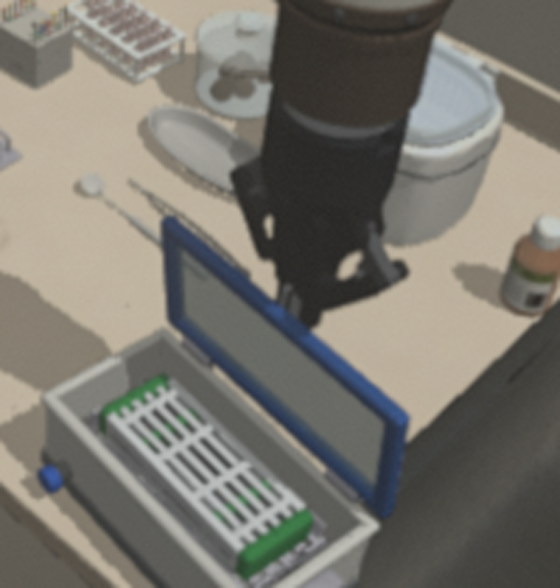

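```bash
python3 -m handwheel '[[0,0,0,3,0,8,0],[0,0,0,3,0,8,0],[0,0,0,3,0,8,0],[0,0,0,3,0,8,0],[0,0,0,3,0,8,0],[0,0,0,4,0,7,0],[0,0,0,0,0,0,0]]'
python3 - <<'E'
from h import *
todo([473.4,-54.5,160],-82.2)
d=cam('side');crop(d,300,120,500,330,2.8,'pics/s15.png')
E
```

```text
time: 28.2
position: [489.1, -52.4, 137.8]
eef_rot: [[-0.002, 0.135, -0.991], [-0.0, -0.991, -0.135], [-1.0, -0.0, 0.002]]
force: [0.8, 0.7, -0.2]
gripper_width: 0.1
t 28.2 pos [489.1 -52.4 137.8] jaw -82.23 down -1.0 w 0.1 F [ 0.8  0.7 -0.2] q [ 13.  15. -25.  -0. -50.  85.]
tool delta [-22.1  -0.1  15.9] n 27.2 turn x -0.03 tilt fix [-0.   0.1  0. ]
```

View pics/s15.png

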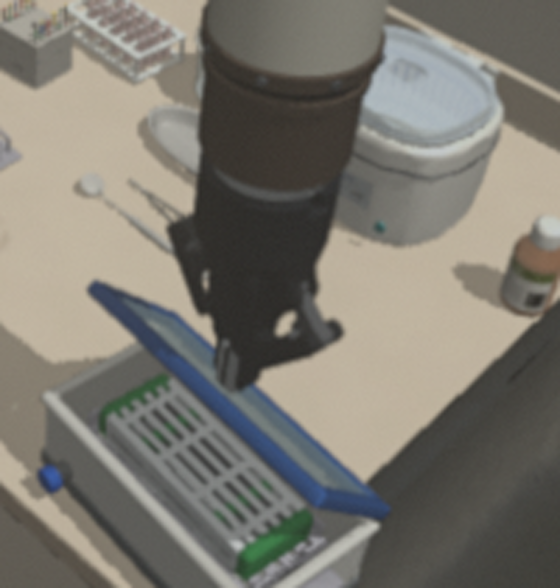

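```bash
python3 -m handwheel '[[0,0,0,3,0,7,0],[0,0,0,3,0,7,0],[0,0,0,4,0,7,0],[0,0,0,4,0,7,0],[0,0,0,4,0,6,0],[0,0,0,0,0,0,0],[0,0,0,-40,0,0,0],[0,0,0,-50,0,0,0],[0,0,0,-30,0,0,0],[0,0,0,0,0,0,0],[0,0,0,0,0,0,0],[0,0,0,0,0,0,0]]'
python3 - <<'E'
from h import *
todo([473.4,-54.5,160],-82.2)
d=cam('side');crop(d,300,120,500,330,2.8,'pics/s16.png')
E
```

```text
time: 29.75
position: [455.8, -57.0, 239.0]
eef_rot: [[-0.003, 0.135, -0.991], [-0.0, -0.991, -0.135], [-1.0, 0.0, 0.003]]
force: [0.7, 0.5, -0.0]
gripper_width: -0.4
t 29.75 pos [455.8 -57.  239. ] jaw -82.23 down -1.0 w -0.4 F [ 0.7  0.5 -0. ] q [ 13.   5. -21.  -0. -64.  85.]
tool delta [ 78.9  -0.1 -18. ] n 81.0 turn x -0.03 tilt fix [-0.    0.17 -0.  ]
```

View pics/s16.png

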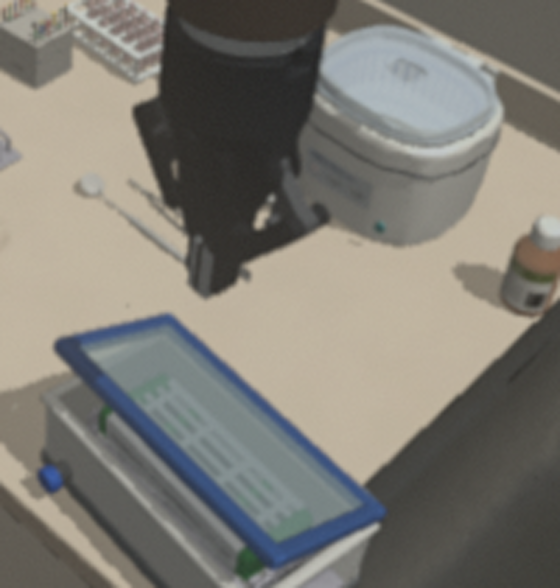

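The lid is sinking by itself, so I'll wait.

```bash
python3 -m handwheel '[[0,0,0,0,0,0,0],[0,0,0,0,0,0,0],[0,0,0,0,0,0,0],[0,0,0,0,0,0,0],[0,0,0,0,0,0,0],[0,0,0,0,0,0,0],[0,0,0,0,0,0,0],[0,0,0,0,0,0,0],[0,0,0,0,0,0,0],[0,0,0,0,0,0,0],[0,0,0,0,0,0,0],[0,0,0,0,0,0,0],[0,0,0,0,0,0,0],[0,0,0,0,0,0,0],[0,0,0,0,0,0,0],[0,0,0,0,0,0,0]]'
cat > lid.py <<'E'
from h import *
import sys
d=cam('side');crop(d,300,120,500,330,2.8,f'pics/{sys.argv[1]}.png')
c=np.array([473.5,-53.9]);a=np.radians(7.8);X=np.array([np.cos(a),np.sin(a)]);Y=np.array([-X[1],X[0]])
P,ok=cloud(d);u=(P[...,:2]-c)@X;v=(P[...,:2]-c)@Y;z=P[...,2]
m=ok&(abs(u)<75)&(abs(v)<110)&mask(d,(100,120,40),(125,255,255))&(z>70)&(z<200); q=np.c_[u[m],z[m]]
A=np.c_[q[:,0],np.ones(len(q))]; print("slope,z",np.linalg.lstsq(A,q[:,1],rcond=None)[0],"z",np.percentile(q[:,1],[5,50,95]),"u",np.percentile(q[:,0],[2,98]))
E
python3 lid.py s17
```

```text
time: 31.8
position: [456.5, -56.8, 240.3]
eef_rot: [[-0.0, 0.135, -0.991], [0.0, -0.991, -0.135], [-1.0, -0.0, 0.0]]
force: [0.7, -0.2, -0.9]
gripper_width: -0.1
slope,z [1.70330437e-04 8.66779023e+01] z [84.65270415 86.73639899 88.61070647] u [-51.08435668  51.75976206]
```

View pics/s17.png

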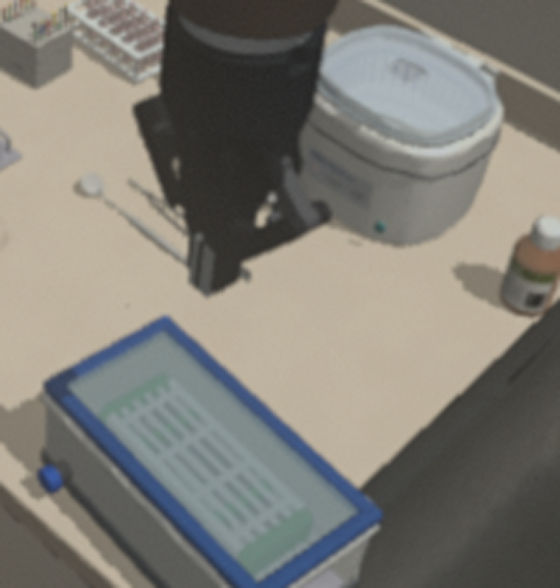

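```bash
python3 fl.py 63 360 550 370 460; python3 -m handwheel '[[0,0,0,0,0,0,0],[0,0,0,0,0,0,0],[0,0,0,0,0,0,0],[0,0,0,0,0,0,0]]'; python3 lid.py s18; python3 -c "
from rig import ticket;print(ticket.job_done())"
```

```text
top 810 61.9 ((449.0898132324219, 412.2735595703125), (146.6844482421875, 27.52690315246582), 11.79247760772705)
side 438 61.9 ((451.59381103515625, 410.40789794921875), (147.39572143554688, 31.663999557495117), 11.04578685760498)
time: 32.45
position: [456.5, -56.9, 240.3]
eef_rot: [[0.0, 0.135, -0.991], [-0.0, -0.991, -0.135], [-1.0, 0.0, -0.0]]
force: [0.6, -0.4, -0.3]
gripper_width: 0.3
slope,z [7.30536914e-04 8.67027005e+01] z [84.57961645 86.70563036 88.75324092] u [-51.05080618  51.63210667]
the job is handed in; nothing more can be done
None
```

The job is done and handed in at about 32.5 s of the 72 s. I took the green-ended cassette out of the rack, set it on edge on the worktop and tipped it flat. I then laid it between the lugs on the lift and pressed the lift to its stop, holding it about a second until it caught. After letting go, I pushed the lid forward from behind until it sank shut by itself.

Last checks, all from the camera images:
- **Catch and lift:** with the hand off and the lid still open, the cassette's top stayed at about 71 mm, which puts the lift at about 0.062 m. The catch bolt itself I did not measure.
- **Cassette position:** before the lid was closed, it lay flat within about 1° and within about 2 mm of the lift's middle.
- **Lid:** closed, with a measured slope of 0.001 rad or less.
- **Orange-ended cassette:** still standing in its slot, within about 2 mm of where it started.
- **Robot:** about 150 mm above the lid and touching nothing.

No check failed. The two cameras differed by 1 to 3 mm in position (for instance along the bath), which is close to their calibration accuracy, so I averaged them.

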